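# Set the length stop on the came cutting bench

## Robot

A 6-joint arm with a two-finger parallel gripper is mounted at the origin on the work surface. World frame = base frame: x ahead of the robot, y to its left, z up, the work surface at z = 0. Lengths are in m, angles in rad, forces in N, time in s.
With the tool pointing down it reaches from about 0.275 to 0.85 m from the base axis. Payload 19 kg.
Tool frame: the origin (TCP) lies between the finger pads; the fingertips stand 22 mm ahead of it and the grasp point (between the pads) lies 3 mm ahead of it; x points along the fingers, z is the direction in which the jaws open and shut, and the axes are right-handed (so a half turn about x gives the same grasp; the last joint's range is limited). The gripper opens to 85 mm and grips with 20 to 120 N. Pads are 22 mm wide; open, the fingers measure 114 mm over their backs; the gripper's body (76 mm by 85 mm) begins 54 mm behind the grasp point. The pads swing forward as they close: fully open they stand 13 mm farther back than shut.
Start: joints at [1.174, 0.15, 1.437, -0, 1.554, -0.134], TCP at [0.149, 0.555, 0.253] pointing down, gripper open.
Joint ranges: [-2.8, 2.8], [-0.68, 2.1], [0.12, 2.68], [-1.39, 4.53], [0.16, 2.79], [-2.81, 2.81]. Speed limits (rad/s): [1.89, 1.89, 2.22, 3.01, 3.01, 3.01].

## Interface

Orientations are given as a unit quaternion [w, x, y, z].
In Python, from cell import ctrl gives the robot as it stands.
- The arm moves only by the shell command python3 -m inch 'ROWS'. ROWS is a JSON object of lists of equal length, an entry for each row: "gripper": the closure, from -1 (fully open) to 1 (shut); "linear": the shift along the tool's x, y, z in m, a list of three; "twist": the turn, a rotation vector about the tool's x, y, z in degrees, a list of three. In form: {"gripper": [gripper, ...], "linear": [[tx, ty, tz], ...], "twist": [[rx, ry, rz], ...]}. A call has 1 to 5 rows; each row is the pose to reach, as a shift and turn from the pose measured when the call began, along the tool's axes at that moment; what a row does not reach only later rows make up. A row lasts 1/8 s, in which the tool goes at most 62.5 mm and 10.7 degrees, less where a joint would pass 70% of its speed; a pose out of reach is approached as far as the arm can. A call with a gripper value outside its range is refused whole. The fingers move at their own pace and stop on an object; the grip force is fixed at half the most. Time passes only in rows, so rows that repeat a pose let the fingers close. It gives the time, the measured TCP pose, the force and the opening at its end, in the units of the state.
- ctrl.sense(): the state, without advancing time (a new reading comes with each control period).
- ctrl.read_camera(name): name is "scene" or "top"; returns the picture (384x512x3 uint8, red, green, blue); there is no depth.
- ctrl.camera_model(name): a dict with "mtx" (3x3 intrinsics, pixels), "R" (3x3) and "t" (3): a world point X has camera coordinates R X + t. Camera axes: x right, y down, z forward; pixel columns grow to the right and rows downward; lengths in m; the calibration is good to about 2 mm. A picture is of the moment at which its call begins. camera_model takes no time and is no camera call.
- ctrl.close_job(): hands the job in, once; it reports no verdict.
The state is a dict: "time": time; "joints": joint angles; "dq": joint speeds; "tau": joint torques, N m; "position": TCP position; "orientation": TCP orientation; "contact_force": force on the tool from outside, world axes, zero at the start; "wrist_torque": the same for the moment, N m; "gripper_width": opening from 0.0 (shut) to 1.0 (fully open).
Only numpy, scipy, OpenCV 4.12 (cv2) and the standard library are available. Lean on these libraries where they do the work, as an engineer would, in place of code of your own. Each camera call takes 0.05 s, during which the arm holds its last target.

## Task

Set the came cutting bench for the longer cut: with a fingertip press down the ribbed thumb pad in the middle of the sliding length stop to free its brake, and keep it pressed while you push the stop along the fence, away from the wooden mitre guide, until it rests against the far preset collar. Then let the pad spring back up so that the stop locks there. It wants only a light touch: do not squeeze the stop or drag it with its brake on, do not shift either collar, and leave the other things where they lie.

Things in the scene. Friction and masses are not known exactly. Their poses are not given: they have to be found in the camera images.
- pad_top (a point): Centre of the top of the thumb pad, a ribbed black rubber pad (46 mm along the fence, 38 mm across) in the middle of the sliding length stop; 63.5 mm above the table when up. Axes of this and the next points: z up, y along the fence from the wooden mitre guide to the far end, x across. It lies between two cheeks that stand 11.5 mm above it, inner faces 25 mm either side of its centre along y; open across.
- thumb_pad (a joint): How far the pad is pressed down, m: 0 up (brake on), 0.006 fully down, on a hard stop. Sprung: about 8 N start it, 10 N press it fully down. Through a small lever it lowers a lined brake shoe off the fence's lips: pad up, the stop is held against some 20 to 28 N; from 2 mm down it is free and runs with 1 to 2 N. It springs back when let go.
- stop_slide: The sliding length stop: a grey saddle on top of the aluminium T-slot fence, 74 mm long along the fence, 52 mm wide, its cheeks 12 mm thick, their tops 75 mm above the table; a steel foot hangs over the bed at its mitre-guide end. Origin at its middle on the fence's top, 45 mm above the table, under the pad's centre; axes as pad_top. It cannot leave the fence.
- slide_far_face (a point): Middle of the length stop's end face away from the mitre guide, 37 mm along y from the pad's centre, 54 mm above the table. This face must come to rest against the far collar.
- long_collar_face (a point): Middle of the face, towards the length stop, of the far preset collar: a steel block clamped across the fence, 50 mm wide, 24 mm long, top 63 mm above the table, with a black thumb screw on top up to 76 mm. This point is 54 mm above the table; stop and collar touch when it meets slide_far_face. The collar slips only above about 70 N.
- short_collar_face (a point): The same on the other collar, a twin of the first, between the length stop and the mitre guide: middle of its face towards the length stop.
- came_bench: The came cutting bench, fixed on the table: aluminium base plate 130 x 500 mm, 10 mm thick, T-slot fence 40 mm wide, 400 mm long, top 45 mm above the table, wooden mitre guide 52 mm high at one end. Origin on the table under the plate; y along the fence away from the mitre guide, x across; the fence's centre line is at x = +30 mm.
- back_saw: Bystander: a small brass-backed saw lying flat, 255 mm long, 25 mm high, wooden handle. Origin on its underside at the handle's front end, x towards the blade.
- came_nippers: Bystander: nippers with black handles lying flat, 155 mm long, about 50 mm wide, 18 mm high. Origin on the underside near the pivot, x towards the jaws.
- oil_bottle: Bystander: a standing amber bottle, 40 mm in diameter, 95 mm high. Origin at the middle of its underside.
- came_length: Bystander: a length of metal came (H-section strip, 14 mm wide, 8 mm high, 110 mm long) lying on the base plate through the mitre guide. Origin at the middle of its underside, y along it.

How it is judged:
On the way, in this order (a step that is already met when the one before it is completed fails the run):
1. the thumb pad is pressed at least 2 mm down with the length stop still where it started (within 5 mm) (value of joint thumb_pad above 0.002 m and distance of slide_far_face from where it was at the start of the episode below 0.005 m), for 0.05 s.
2. the length stop has come up to the far collar (gap under 2 mm) (y of slide_far_face in the frame of long_collar_face above -0.002 m), for 0.1 s.
At the end, for the whole second after the job is handed in: The length stop rests against the far collar with a gap under 2 mm, at rest, its thumb pad sprung up again to within 1 mm (brake on), and neither collar has been shifted by 2 mm (y of slide_far_face in the frame of long_collar_face above -0.002 m and value of joint thumb_pad below 0.001 m and linear speed of stop_slide below 0.003 m/s and distance of each of long_collar_face, short_collar_face from where it was at the start of the episode below 0.002 m); the robot touches nothing.
It fails at once if the length stop is dragged along with its brake on: thumb pad up (under 0.8 mm), over 6 mm from where it started and moving faster than 15 mm/s (value of joint thumb_pad below 0.0008 m and distance of slide_far_face from where it was at the start of the episode above 0.006 m and linear speed of stop_slide above 0.015 m/s).
It fails at once if the length stop is squeezed, pressed or pushed hard: the fingers' contact force on it and its pad passes 50 N (contact force between the fingers and stop_slide above 50 N).
It fails at once if a collar is shifted by more than 2 mm (distance of any of long_collar_face, short_collar_face from where it was at the start of the episode above 0.002 m).
It fails at once if a bystander (saw, nippers, bottle, length of came) is shifted by more than 15 mm or lifted (distance of any of back_saw, came_nippers, oil_bottle, came_length from where it was at the start of the episode above 0.015 m).
It also fails if it takes over 38 s, if anything falls off the work surface, if the arm or the gripper's body presses on something with over 40 N, if the wrist force passes 120 N, or if a joint passes its speed limit or range.

## Working session

There is one attempt and no reset: what is moved stays moved. The work goes in short steps, Python scripts to look and compute and a shell command to move; the robot and the scene stay as the last step left them, time stands still between calls to the robot, and variables do not carry over. Pictures are saved under pics/ and viewed, and the job is handed in when it is done.

```bash
mkdir -p pics; ls
python3 - <<'E'
from cell import ctrl
import cv2
print(ctrl.sense())
for n in("scene","top"):
    im=ctrl.read_camera(n); cv2.imwrite(f"pics/{n}0.png",cv2.cvtColor(im,cv2.COLOR_RGB2BGR))
    m=ctrl.camera_model(n); print(n,m)
E
```

```text
pics
{'time': 0.0, 'joints': array([ 1.17400280e+00,  1.50947729e-01,  1.43803613e+00,  8.24160419e-06,
        1.55381021e+00, -1.33966590e-01]), 'dq': array([0.00075794, 0.00054068, 0.00039783, 0.00024561, 0.00055747,
       0.0012663 ]), 'tau': array([ 1.45183818e-03, -7.13038945e+01, -5.70873141e+01,  1.90767696e-05,
        8.87001806e-03, -3.22835399e-05]), 'position': array([0.14930027, 0.55504112, 0.25269471]), 'orientation': array([ 0.56083648, -0.43037947,  0.56157661,  0.4299624 ]), 'contact_force': array([-0.16868335, -0.76670244, -0.2319532 ]), 'wrist_torque': array([-0.03279685,  0.00708165,  0.01638556]), 'gripper_width': 0.9971229289770751}
scene {'mtx': array([[399.0739174 ,   0.        , 254.44093318],
       [  0.        , 399.0739174 , 193.76757573],
       [  0.        ,   0.        ,   1.        ]]), 'R': array([[ 0.21187399,  0.97716574, -0.01601661],
       [ 0.7123268 , -0.16562927, -0.68202454],
       [-0.66910383,  0.1330942 , -0.73115388]]), 't': array([-0.08128794, -0.37037686,  1.24388043])}
top {'mtx': array([[481.35269161,   0.        , 260.75127811],
       [  0.        , 481.35269161, 186.73845672],
       [  0.        ,   0.        ,   1.        ]]), 'R': array([[-0.00796696, -0.9991165 , -0.04126426],
       [-0.99844805,  0.01022263, -0.05474475],
       [ 0.05511821,  0.04076407, -0.99764737]]), 't': array([-0.02185571,  0.5744841 ,  0.83836645])}
```

View pics/scene0.png

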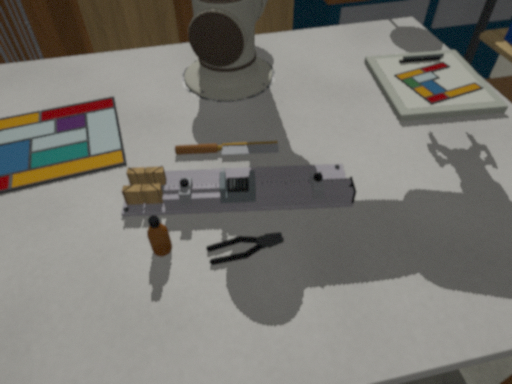

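View pics/top0.png

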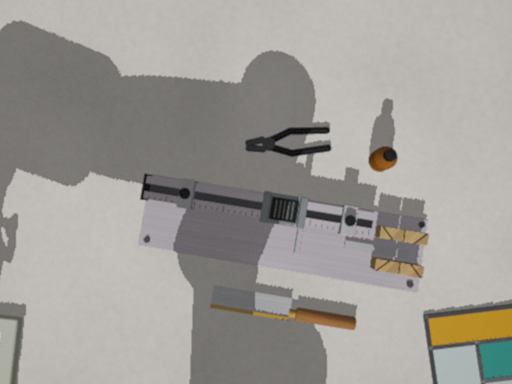

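The scene view shows the mitre guide at (145,185), a collar at (185,185), the stop's black pad at (238,184) and the far collar at (318,177). In the top view the pad is at (285,208) and the far collar at (185,192). I'll enlarge both to pick out edges.

Run:
```python
import cv2
a=cv2.imread("pics/top0.png")[165:265,135:325]; cv2.imwrite("pics/top0z.png",cv2.resize(a,None,fx=4,fy=4,interpolation=cv2.INTER_CUBIC))
a=cv2.imread("pics/scene0.png")[155:220,165:365]; cv2.imwrite("pics/scene0z.png",cv2.resize(a,None,fx=4,fy=4,interpolation=cv2.INTER_CUBIC))
```

```text
(no output)
```

View pics/top0z.png

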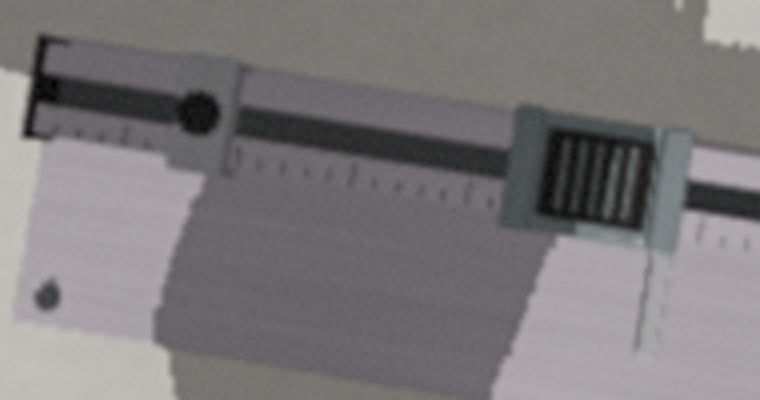

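View pics/scene0z.png

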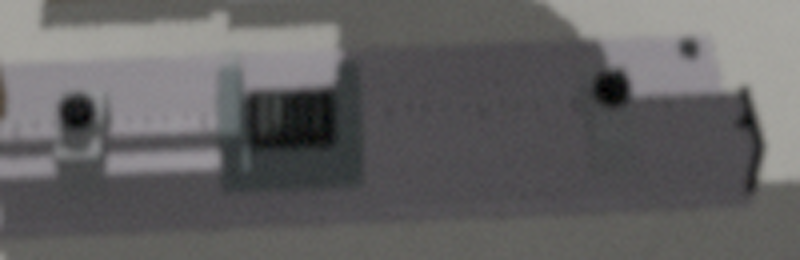

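```bash
cat > h.py <<'E'
import numpy as np
from cell import ctrl
def ray(n,uv):
    m=ctrl.camera_model(n); d=m["R"].T@np.linalg.inv(m["mtx"])@np.array([uv[0],uv[1],1.]); return -m["R"].T@m["t"],d
def plane(n,uv,z):
    c,d=ray(n,uv); return c+d*(z-c[2])/d[2]
def tri(a,b):
    c1,d1=ray("top",a); c2,d2=ray("scene",b)
    s=np.linalg.lstsq(np.c_[d1,-d2],c2-c1,rcond=None)[0]
    p,q=c1+s[0]*d1,c2+s[1]*d2; return (p+q)/2,np.linalg.norm(p-q)
def tz(u,v): return (135+(u+.5)/4-.5,165+(v+.5)/4-.5)
def sz(u,v): return (165+(u+.5)/4-.5,155+(v+.5)/4-.5)
def proj(n,X):
    m=ctrl.camera_model(n); p=m["mtx"]@(m["R"]@np.array(X)+m["t"]); return p[:2]/p[2]
E
python3 - <<'E'
from h import *
np.set_printoptions(precision=4,suppress=True)
for n in("top","scene"): print(n,"cam",ray(n,(0,0))[0])
tp=[(556,130),(655,143),(640,232),(538,215)]
# scene: corners matched: top(+x side is up in top view) ; scene down=+x, right=+y
sp=[(334,144),(250,147),(247,93),(333,91)]
P=[]
for a,b in zip(tp,sp):
    p,e=tri(tz(*a),sz(*b)); P.append(p); print("pad",p,e, plane("top",tz(*a),.0635))
P=np.array([plane("top",tz(*a),.0635) for a in tp]); print("ctr top",P.mean(0),np.linalg.norm(P-np.roll(P,1,0),axis=1))
P=np.array([plane("scene",sz(*a),.0635) for a in sp]); print("ctr scene",P.mean(0))
print("padc tri",tri(tz(*np.mean(tp,0)),sz(*np.mean(sp,0))))
print("screw far tri",tri(tz(199,112),sz(611,88)))
for nm,uv,z in [("slide far +x",(518,105),.075),("slide far -x",(500,225),.075),("slide near +x",(690,130),.075),("slide near -x",(675,252),.075),("col top+x",(243,67),.063),("col -x",(231,175),.063),("colb+x",(222,62),.063),("col b-x",(210,172),.063),("col far +x",(180,57),.063),("fence end+x",(42,38),.045),("fence near +x",(690,148),.045)]: print(nm,plane("top",tz(*uv),z))
E
```

```text
top cam [ 0.5272 -0.0619  0.8669]
scene cam [ 1.1133 -0.1475  0.6556]
pad [ 0.5543 -0.0499  0.0574] 0.0009269625103254238 [ 0.554  -0.0504  0.0635]
pad [ 0.5483 -0.092   0.0592] 0.0005349415395293914 [ 0.5482 -0.0916  0.0635]
pad [ 0.5111 -0.0862  0.0612] 0.002504669087338182 [ 0.5113 -0.0849  0.0635]
pad [ 0.5186 -0.0425  0.06  ] 3.8150573236388064e-05 [ 0.5187 -0.0426  0.0635]
ctr top [ 0.5331 -0.0674  0.0635] [0.0362 0.0416 0.0375 0.0429]
ctr scene [ 0.5369 -0.0685  0.0635]
padc tri (array([ 0.533 , -0.0677,  0.0591]), np.float64(0.0005287431371741632))
screw far tri (array([0.5624, 0.0968, 0.0731]), np.float64(0.0017976318221562472))
slide far +x [ 0.5641 -0.035   0.075 ]
slide far -x [ 0.5148 -0.0272  0.075 ]
slide near +x [ 0.5531 -0.1055  0.075 ]
slide near -x [ 0.5033 -0.0988  0.075 ]
col top+x [0.5818 0.0811 0.063 ]
col -x [0.5364 0.0862 0.063 ]
colb+x [0.584 0.09  0.063]
col b-x [0.5377 0.0951 0.063 ]
col far +x [0.5863 0.1079 0.063 ]
fence end+x [0.5965 0.1719 0.045 ]
fence near +x [ 0.5464 -0.1071  0.045 ]
```

```bash
cat >> h.py <<'E'
from scipy.spatial.transform import Rotation as Ro
u=np.array([np.sin(np.radians(9.7)),np.cos(np.radians(9.7)),0]); ac=np.array([u[1],-u[0],0])
PAD=np.array([.5333,-.067,.0635])
def T():
    s=ctrl.sense(); q=s["orientation"]; return s,Ro.from_quat([q[1],q[2],q[3],q[0]])
def to(goal,sgn=None):
    s,R=T(); M=R.as_matrix(); sh=M.T@(np.array(goal)-s["position"])
    out=[]
    for sg in (1,-1):
        z=sg*ac; x=np.array([0,0,-1.]); G=np.c_[x,np.cross(z,x),z]
        out.append(np.degrees((R.inv()*Ro.from_matrix(G)).as_rotvec()).round(2))
    print("shift",sh.round(4),"twist",out,"t",s["time"],"pos",s["position"].round(4),"F",s["contact_force"].round(2),"w",s["gripper_width"])
    print("along/across from pad",((s["position"]-PAD)@u).round(4),((s["position"]-PAD)@ac).round(4), "u tool",(M.T@u).round(3),"down tool",(M.T@[0,0,-1]).round(4))
E
python3 - <<'E'
from h import *
to([.5333,-.067,.17])
_,R=T();print(R.as_matrix().round(3))
E
```

```text
shift [ 0.0832 -0.5324 -0.5009] twist [array([ 8.464e+01, -5.000e-02,  4.000e-02]), array([-9.536e+01, -4.000e-02, -5.000e-02])] t 0.1 pos [0.1493 0.5551 0.2528] F [-0.22  0.12  0.68] w 1.0004838889217311
along/across from pad 0.5485 -0.4833 u tool [-0.001  0.093  0.996] down tool [ 1.e+00 -1.e-04  1.e-03]
[[-0.    -0.966  0.26 ]
 [-0.001  0.26   0.966]
 [-1.     0.    -0.001]]
```

```bash
python3 -m inch '{"gripper":[1,1,1,1,1],"linear":[[0,-0.04,-0.04],[0,-0.08,-0.08],[0,-0.12,-0.12],[0,-0.16,-0.16],[0,-0.20,-0.19]],"twist":[[7,0,0],[14,0,0],[21,0,0],[28,0,0],[35,0,0]]}'; python3 -c "
from h import *
to([.5333,-.067,.17])"
```

```text
time: 0.72
position: [0.2935, 0.3179, 0.253]
orientation: [0.665, -0.24, 0.665, 0.24]
contact_force: [1.1, 0.7, 0.8]
gripper_width: 0.003
shift [ 0.0833 -0.4492 -0.0614] twist [array([ 4.942e+01, -2.000e-02,  5.000e-02]), array([-1.3058e+02, -6.0000e-02, -2.0000e-02])] t 0.725 pos [0.2935 0.3179 0.253 ] F [1.06 0.69 0.77] w 0.0031632960717025795
along/across from pad 0.339 -0.3012 u tool [-0.001  0.651  0.759] down tool [1.e+00 6.e-04 6.e-04]
```

```bash
python3 -m inch '{"gripper":[1,1,1,1,1],"linear":[[0,-0.055,-0.008],[0,-0.11,-0.015],[0,-0.165,-0.022],[0,-0.22,-0.03],[0.03,-0.275,-0.038]],"twist":[[8,0,0],[16,0,0],[24,0,0],[32,0,0],[40,0,0]]}'; python3 -c "
from h import *
to([.5333,-.067,.16])"
```

```text
time: 1.35
position: [0.4411, 0.0807, 0.2246]
orientation: [0.708, 0.003, 0.706, -0.004]
contact_force: [2.0, 1.4, -0.9]
gripper_width: -0.001
shift [ 0.065  -0.1468  0.0934] twist [array([9.14, 0.2 , 0.03]), array([-1.7086e+02, -4.0000e-02,  3.0000e-01])] t 1.35 pos [0.4411 0.0807 0.2246] F [ 1.97  1.4  -0.91] w -0.0010886060528305461
along/across from pad 0.1301 -0.1158 u tool [-0.     0.987  0.159] down tool [ 1.0e+00  7.0e-04 -3.4e-03]
```

```bash
python3 -m inch '{"gripper":[1,1,1,1,1],"linear":[[0,-0.049,0.031],[0.02,-0.098,0.062],[0.04,-0.1468,0.0934],[0.065,-0.1468,0.0934],[0.065,-0.1468,0.0934]],"twist":[[3,0,0],[6,0,0],[9.1,0.2,0],[9.1,0.2,0],[9.1,0.2,0]]}'
python3 - <<'E'
from h import *
import cv2
to([.5333,-.067,.12])
for n in("scene","top"):
    im=cv2.cvtColor(ctrl.read_camera(n),cv2.COLOR_RGB2BGR); r=im[155:280,165:365] if n=="top" else im[100:220,165:365]
    cv2.imwrite(f"pics/{n}1.png",cv2.resize(r,None,fx=4,fy=4,interpolation=cv2.INTER_CUBIC))
print(proj("scene",[.5333,-.067,.138]),proj("scene",[.5333,-.067,.0635]),proj("scene",[.5333,-.067,.125]))
E
```

```text
time: 1.98
position: [0.5323, -0.0672, 0.1581]
orientation: [0.703, 0.06, 0.706, -0.06]
contact_force: [0.5, 0.0, 0.6]
gripper_width: 0.002
shift [0.0381 0.0003 0.0011] twist [array([-0.01, -0.23, -0.  ]), array([179.99,  -0.  ,   0.36])] t 1.975 pos [ 0.5323 -0.0672  0.1581] F [0.49 0.04 0.64] w 0.001598816630667248
along/across from pad -0.0003 -0.0009 u tool [ 0.  1. -0.] down tool [ 1.    -0.     0.004]
[235.96886635 156.02074468] [237.75121359 182.87337779] [236.29765597 160.97425037]
```

View pics/scene1.png

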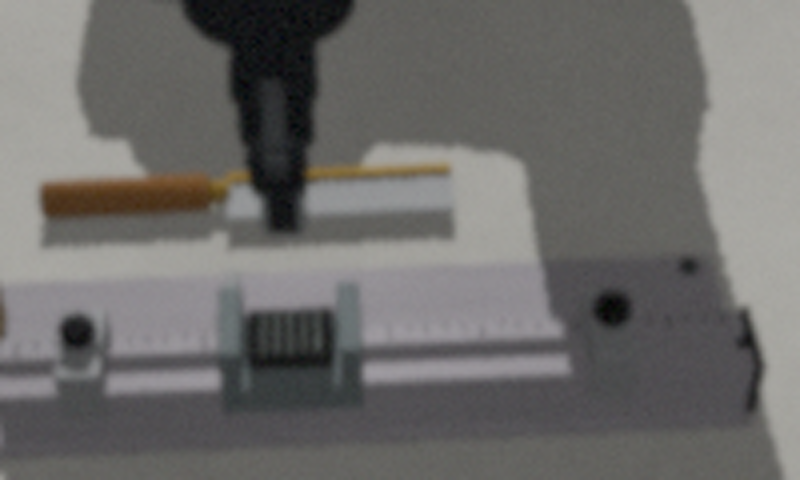

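View pics/top1.png

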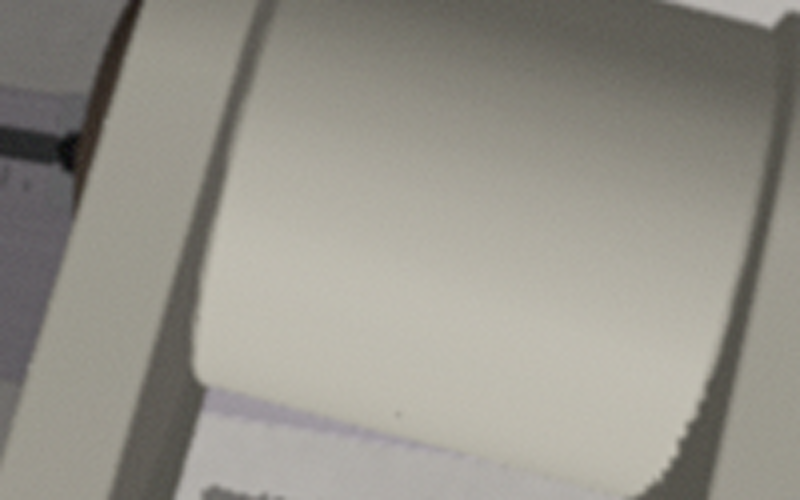

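The fingertips in the scene view end at about pixel (236,157). They are centred over the pad at (238,184), and the tip height is about 0.136 m, as expected. Descending next.

```bash
python3 -m inch '{"gripper":[1,1,1,1,1],"linear":[[0.025,0,0.001],[0.05,0,0.001],[0.065,0,0.0015],[0.068,0,0.0015],[0.068,0,0.0015]],"twist":[[0,-0.2,0],[0,-0.2,0],[0,-0.2,0],[0,-0.2,0],[0,-0.2,0]]}'; python3 -c "
from h import *
to([.5333,-.067,.0855])"
```

```text
time: 2.7
position: [0.5351, -0.0669, 0.0936]
orientation: [0.706, 0.059, 0.703, -0.06]
contact_force: [0.1, 0.4, 0.5]
gripper_width: -0.001
shift [ 0.008  -0.0004 -0.0018] twist [array([0.08, 0.27, 0.03]), array([-1.7991e+02, -4.0000e-02,  4.2000e-01])] t 2.7 pos [ 0.5351 -0.0669  0.0936] F [0.07 0.42 0.53] w -0.001281508425982807
along/across from pad 0.0004 0.0018 u tool [-0.     1.     0.001] down tool [ 1.0e+00  5.0e-04 -4.7e-03]
```

```bash
python3 -m inch '{"gripper":[1,1,1,1,1],"linear":[[0.002,0,0],[0.004,0,0],[0.005,0,0],[0.006,0,0],[0.006,0,0]],"twist":[[0,0,0],[0,0,0],[0,0,0],[0,0,0],[0,0,0]]}'; python3 -c "
from h import *
to([.5333,-.067,.0855])"
```

```text
time: 3.32
position: [0.5351, -0.0669, 0.0875]
orientation: [0.706, 0.059, 0.703, -0.06]
contact_force: [0.5, -0.4, 0.3]
gripper_width: -0.004
shift [ 0.002  -0.0004 -0.0017] twist [array([0.08, 0.26, 0.03]), array([-1.7992e+02, -4.0000e-02,  4.1000e-01])] t 3.325 pos [ 0.5351 -0.0669  0.0875] F [ 0.48 -0.45  0.28] w -0.004351471114034426
along/across from pad 0.0004 0.0017 u tool [-0.     1.     0.001] down tool [ 1.0e+00  5.0e-04 -4.5e-03]
```

```bash
python3 -m inch '{"gripper":[1,1,1,1,1],"linear":[[0.001,0,0],[0.002,0,0],[0.003,0,0],[0.004,0,0],[0.004,0,0]],"twist":[[0,0,0],[0,0,0],[0,0,0],[0,0,0],[0,0,0]]}'; python3 -c "
from h import *
to([.5333,-.067,.0805])"
```

```text
time: 3.95
position: [0.5352, -0.0669, 0.0839]
orientation: [0.706, 0.059, 0.703, -0.06]
contact_force: [-3.8, 0.9, 9.0]
gripper_width: -0.003
shift [ 0.0034 -0.0004 -0.0019] twist [array([0.09, 0.28, 0.03]), array([-1.7991e+02, -5.0000e-02,  4.4000e-01])] t 3.95 pos [ 0.5352 -0.0669  0.0839] F [-3.81  0.85  9.  ] w -0.003368598431519292
along/across from pad 0.0004 0.0018 u tool [-0.001  1.     0.002] down tool [ 1.0e+00  5.0e-04 -4.9e-03]
```

```bash
python3 -m inch '{"gripper":[1,1,1,1,1],"linear":[[0.001,0,0],[0.002,0,0],[0.003,0,0],[0.003,0,0],[0.003,0,0]],"twist":[[0,0,0],[0,0,0],[0,0,0],[0,0,0],[0,0,0]]}'; python3 -c "
from h import *
to([.5333,-.067,.0805])"
```

```text
time: 4.58
position: [0.5352, -0.0669, 0.0814]
orientation: [0.706, 0.059, 0.703, -0.06]
contact_force: [-5.3, 0.9, 8.8]
gripper_width: 0.002
shift [ 0.0009 -0.0004 -0.0018] twist [array([0.09, 0.29, 0.04]), array([-1.7991e+02, -6.0000e-02,  4.5000e-01])] t 4.575 pos [ 0.5352 -0.0669  0.0814] F [-5.26  0.9   8.81] w 0.0019973632194695726
along/across from pad 0.0004 0.0018 u tool [-0.001  1.     0.002] down tool [ 1.0e+00  6.0e-04 -5.1e-03]
```

```bash
python3 -m inch '{"gripper":[1,1,1,1,1],"linear":[[0.0005,0.002,0],[0.0005,0.005,0],[0.0005,0.009,0],[0.0005,0.013,0],[0.0005,0.017,0]],"twist":[[0,0,0],[0,0,0],[0,0,0],[0,0,0],[0,0,0]]}'
python3 - <<'E'
from h import *
import cv2
to([.5333,-.067,.0805])
im=cv2.cvtColor(ctrl.read_camera("scene"),cv2.COLOR_RGB2BGR)[100:220,165:365]
cv2.imwrite("pics/scene2.png",cv2.resize(im,None,fx=4,fy=4,interpolation=cv2.INTER_CUBIC))
E
```

```text
time: 5.2
position: [0.5381, -0.0502, 0.0814]
orientation: [0.706, 0.059, 0.703, -0.06]
contact_force: [-4.1, -1.3, 9.4]
gripper_width: 0.003
shift [ 0.0009 -0.0174 -0.0019] twist [array([0.09, 0.31, 0.05]), array([-1.7991e+02, -8.0000e-02,  4.8000e-01])] t 5.2 pos [ 0.5381 -0.0502  0.0814] F [-4.07 -1.27  9.4 ] w 0.0033380023765185005
along/across from pad 0.0174 0.0019 u tool [-0.001  1.     0.002] down tool [ 1.0e+00  9.0e-04 -5.3e-03]
```

View pics/scene2.png

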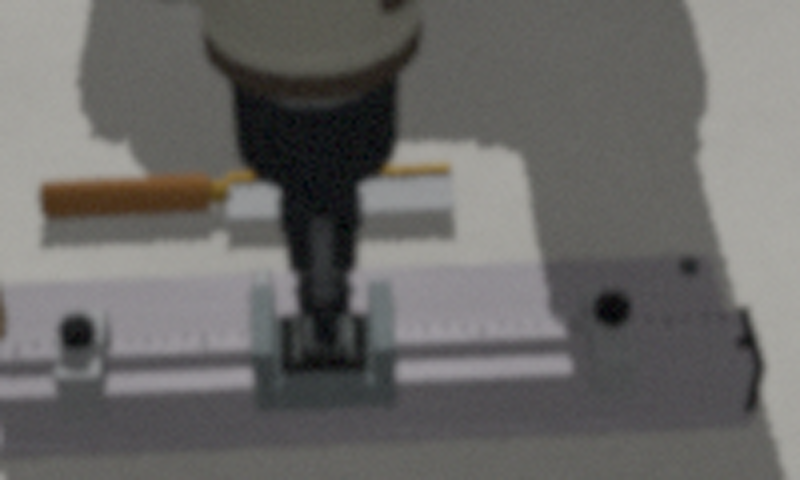

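The stop is riding along with the fingertip: its right edge went from x=362 to x=395 in the enlarged picture, about 17 mm. Continuing.

```bash
python3 -m inch '{"gripper":[1,1,1,1,1],"linear":[[0,0.006,0],[0,0.013,0],[0,0.021,0],[0,0.029,0],[0,0.035,0]],"twist":[[0,0,0],[0,0,0],[0,0,0],[0,0,0],[0,0,0]]}'; python3 -c "
from h import *
to([.5333,-.067,.0805])"
```

```text
time: 5.88
position: [0.5442, -0.0151, 0.0819]
orientation: [0.707, 0.059, 0.703, -0.06]
contact_force: [-3.3, -1.4, 9.8]
gripper_width: -0.001
shift [ 0.0015 -0.053  -0.0021] twist [array([0.11, 0.34, 0.05]), array([-1.7989e+02, -8.0000e-02,  5.4000e-01])] t 5.875 pos [ 0.5442 -0.0151  0.0819] F [-3.31 -1.36  9.81] w -0.0014615464623557416
along/across from pad 0.053 0.002 u tool [-0.001  1.     0.002] down tool [ 1.e+00  9.e-04 -6.e-03]
```

```bash
python3 -m inch '{"gripper":[1,1,1,1,1],"linear":[[0.0006,0.008,0],[0.0008,0.017,0],[0.0008,0.026,0],[0.0008,0.034,0],[0.0008,0.04,0]],"twist":[[0,0,0],[0,0,0],[0,0,0],[0,0,0],[0,0,0]]}'
python3 - <<'E'
from h import *
import cv2
to([.5333,-.067,.0805])
im=cv2.cvtColor(ctrl.read_camera("scene"),cv2.COLOR_RGB2BGR)[100:220,165:365]
cv2.imwrite("pics/scene3.png",cv2.resize(im,None,fx=4,fy=4,interpolation=cv2.INTER_CUBIC))
E
```

```text
time: 6.5
position: [0.551, 0.0246, 0.0816]
orientation: [0.707, 0.059, 0.702, -0.06]
contact_force: [-2.4, -0.8, 9.4]
gripper_width: 0.001
shift [ 0.0012 -0.0933 -0.0022] twist [array([0.12, 0.37, 0.06]), array([-1.7988e+02, -9.0000e-02,  5.9000e-01])] t 6.5 pos [0.551  0.0246 0.0816] F [-2.38 -0.8   9.41] w 0.0006993395945208762
along/across from pad 0.0933 0.002 u tool [-0.001  1.     0.002] down tool [ 1.      0.001  -0.0065]
```

View pics/scene3.png

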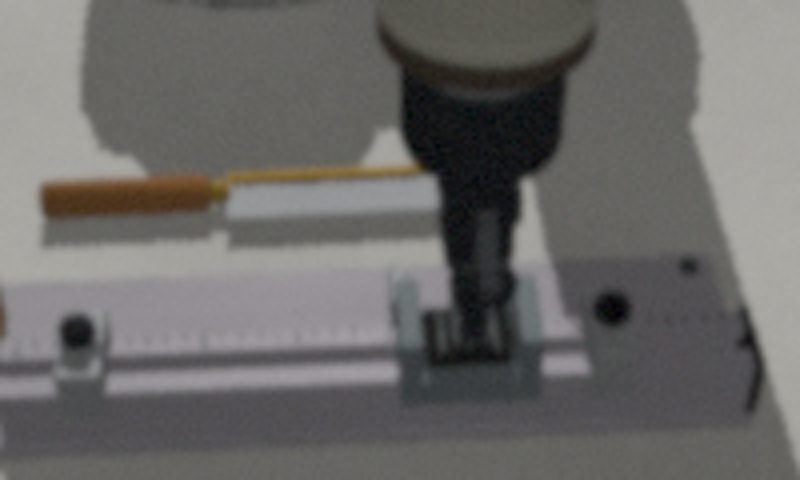

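```bash
python3 -m inch '{"gripper":[1,1,1,1,1],"linear":[[0.0004,0.005,0],[0.0004,0.010,0],[0.0004,0.014,0],[0.0004,0.017,0],[0.0004,0.019,0]],"twist":[[0,0,0],[0,0,0],[0,0,0],[0,0,0],[0,0,0]]}'; python3 -c "
from h import *
to([.5333,-.067,.0805])"
```

```text
time: 7.18
position: [0.5544, 0.044, 0.0818]
orientation: [0.707, 0.059, 0.702, -0.059]
contact_force: [-3.3, -0.7, 9.3]
gripper_width: 0.004
shift [ 0.0014 -0.1129 -0.0024] twist [array([0.13, 0.41, 0.04]), array([-1.7987e+02, -6.0000e-02,  6.4000e-01])] t 7.175 pos [0.5544 0.044  0.0818] F [-3.33 -0.71  9.25] w 0.003896275411490581
along/across from pad 0.1129 0.0021 u tool [-0.001  1.     0.002] down tool [ 1.0e+00  7.0e-04 -7.1e-03]
```

```bash
python3 -m inch '{"gripper":[1,1,1,1,1],"linear":[[0,0.001,0],[0,0.002,0],[0,0.003,0],[0,0.004,0],[0,0.004,0]],"twist":[[0,0,0],[0,0,0],[0,0,0],[0,0,0],[0,0,0]]}'; python3 -c "
from h import *
to([.5333,-.067,.0805])"
```

```text
time: 7.8
position: [0.5551, 0.048, 0.0823]
orientation: [0.707, 0.058, 0.702, -0.059]
contact_force: [-3.8, 1.4, 8.6]
gripper_width: 0.002
shift [ 0.0019 -0.117  -0.0024] twist [array([0.14, 0.42, 0.04]), array([-1.7986e+02, -6.0000e-02,  6.6000e-01])] t 7.8 pos [0.5551 0.048  0.0823] F [-3.82  1.37  8.57] w 0.0015517303021731826
along/across from pad 0.117 0.0021 u tool [-0.001  1.     0.002] down tool [ 1.0e+00  7.0e-04 -7.3e-03]
```

```bash
python3 -m inch '{"gripper":[1,1,1,1,1],"linear":[[0.001,0.001,0],[0.0012,0.002,0],[0.0012,0.003,0],[0.0012,0.004,0],[0.0012,0.004,0]],"twist":[[0,0,0],[0,0,0],[0,0,0],[0,0,0],[0,0,0]]}'
python3 - <<'E'
from h import *
import cv2
to([.5333,-.067,.0805])
im=cv2.cvtColor(ctrl.read_camera("scene"),cv2.COLOR_RGB2BGR)[100:220,165:365]
cv2.imwrite("pics/scene4.png",cv2.resize(im,None,fx=4,fy=4,interpolation=cv2.INTER_CUBIC))
E
```

```text
time: 8.43
position: [0.556, 0.0515, 0.0817]
orientation: [0.707, 0.058, 0.702, -0.06]
contact_force: [-3.1, -5.1, 9.1]
gripper_width: 0.0
shift [ 0.0014 -0.1206 -0.0027] twist [array([0.14, 0.47, 0.09]), array([-1.7986e+02, -1.3000e-01,  7.4000e-01])] t 8.425 pos [0.556  0.0515 0.0817] F [-3.07 -5.12  9.1 ] w 0.00010437792840205065
along/across from pad 0.1206 0.0024 u tool [-0.001  1.     0.002] down tool [ 1.      0.0015 -0.0082]
```

View pics/scene4.png

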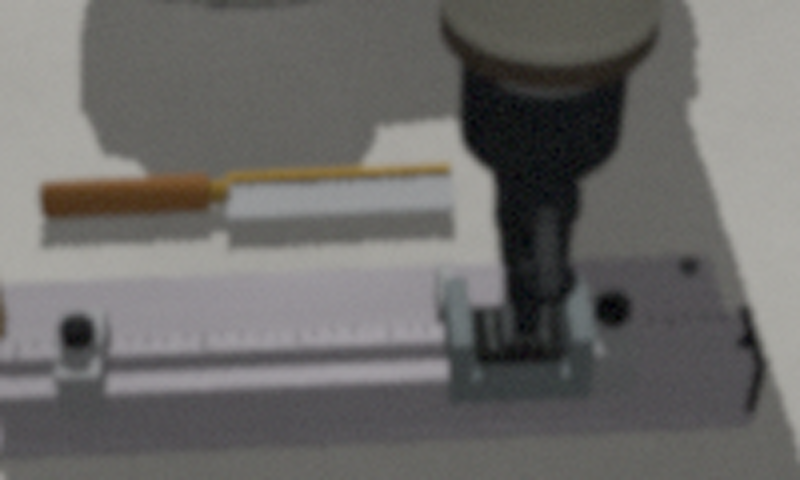

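The stop now appears to touch the collar: its right edge is at about x=592 in the enlarged picture, and Fy has risen to -5 N. A small further push will confirm it.

```bash
python3 -m inch '{"gripper":[1,1,1,1],"linear":[[0.0004,0.001,0],[0.0004,0.002,0],[0.0004,0.003,0],[0.0004,0.003,0]],"twist":[[0,0,0],[0,0,0],[0,0,0],[0,0,0]]}'; python3 -c "
from h import *
to([.5333,-.067,.0805])"
```

```text
time: 8.98
position: [0.5569, 0.0539, 0.082]
orientation: [0.708, 0.058, 0.701, -0.06]
contact_force: [-2.6, -5.8, 8.5]
gripper_width: -0.002
shift [ 0.0018 -0.1231 -0.0032] twist [array([0.14, 0.55, 0.14]), array([-179.86,   -0.21,    0.86])] t 8.975 pos [0.5569 0.0539 0.082 ] F [-2.61 -5.79  8.5 ] w -0.0017575948267591968
along/across from pad 0.1231 0.0029 u tool [-0.002  1.     0.002] down tool [ 1.      0.0024 -0.0095]
```

```bash
python3 -m inch '{"gripper":[1,1,1,1,1],"linear":[[-0.001,0.0005,0],[-0.003,0.0005,0],[-0.006,0,0],[-0.010,0,0],[-0.015,0,0]],"twist":[[0,0,0],[0,0,0],[0,0,0],[0,0,0],[0,0,0]]}'; python3 -m inch '{"gripper":[1,1,1,1,1],"linear":[[-0.025,0,0],[-0.05,0,0],[-0.09,0,0],[-0.13,0,0],[-0.17,0,0]],"twist":[[0,0,0],[0,0,0],[0,0,0],[0,0,0],[0,0,0]]}'; python3 -c "
from h import *
to([.149,.555,.253])"
```

```text
time: 9.6
position: [0.5567, 0.054, 0.0972]
orientation: [0.708, 0.058, 0.701, -0.06]
contact_force: [0.5, -0.2, -1.0]
gripper_width: -0.001
time: 10.22
position: [0.555, 0.0547, 0.2688]
orientation: [0.708, 0.058, 0.701, -0.06]
contact_force: [0.7, -0.1, -0.2]
gripper_width: -0.001
shift [ 0.0102  0.426  -0.4836] twist [array([0.14, 0.55, 0.13]), array([-179.86,   -0.2 ,    0.86])] t 10.225 pos [0.555  0.0547 0.2688] F [ 0.69 -0.08 -0.16] w -0.0007031980647089459
along/across from pad 0.1236 0.0009 u tool [-0.002  1.     0.002] down tool [ 1.      0.0022 -0.0095]
```

Moving the arm aside, about 0.3 m along +y and back, to clear the top view.

```bash
python3 -m inch '{"gripper":[1,1,1,1,1],"linear":[[0,0.04,-0.04],[0,0.09,-0.08],[0,0.13,-0.12],[0,0.17,-0.16],[0,0.22,-0.20]],"twist":[[0,0,0],[-5,0,0],[-10,0,0],[-15,0,0],[-20,0,0]]}'; python3 -c "
from h import *
to([.149,.555,.253])"
```

```text
time: 10.85
position: [0.3938, 0.3046, 0.267]
orientation: [0.707, -0.067, 0.701, 0.064]
contact_force: [0.9, 0.9, 0.5]
gripper_width: 0.004
shift [ 0.0107  0.2911 -0.1948] twist [array([20.27,  0.57,  0.2 ]), array([-159.72,   -0.28,    0.8 ])] t 10.85 pos [0.3938 0.3046 0.267 ] F [0.87 0.88 0.5 ] w 0.00404563285166361
along/across from pad 0.3428 -0.2002 u tool [-0.002  0.938  0.347] down tool [ 0.9999  0.0052 -0.0091]
```

```bash
python3 -m inch '{"gripper":[1,1,1,1,1],"linear":[[0,0.04,-0.02],[0,0.08,-0.05],[0,0.12,-0.08],[0,0.16,-0.11],[0,0.20,-0.14]],"twist":[[-5,0,0],[-10,0,0],[-15,0,0],[-20,0,0],[-25,0,0]]}'
python3 - <<'E'
from h import *
import cv2
to([.149,.555,.253])
for n in("scene","top"):
    im=cv2.cvtColor(ctrl.read_camera(n),cv2.COLOR_RGB2BGR); cv2.imwrite(f"pics/{n}5full.png",im)
    r=im[165:265,135:325] if n=="top" else im[155:220,165:365]
    cv2.imwrite(f"pics/{n}5.png",cv2.resize(r,None,fx=4,fy=4,interpolation=cv2.INTER_CUBIC))
E
```

```text
time: 11.48
position: [0.218, 0.4765, 0.265]
orientation: [0.676, -0.219, 0.67, 0.215]
contact_force: [-0.4, 0.8, 0.7]
gripper_width: -0.003
shift [ 0.0111  0.1041 -0.0102] twist [array([45.44,  0.55,  0.31]), array([-134.56,   -0.38,    0.68])] t 11.475 pos [0.218  0.4765 0.265 ] F [-0.39  0.83  0.67] w -0.003377643664877723
along/across from pad 0.4826 -0.4024 u tool [-0.001  0.702  0.713] down tool [ 0.9999  0.0084 -0.0065]
```

View pics/scene5.png

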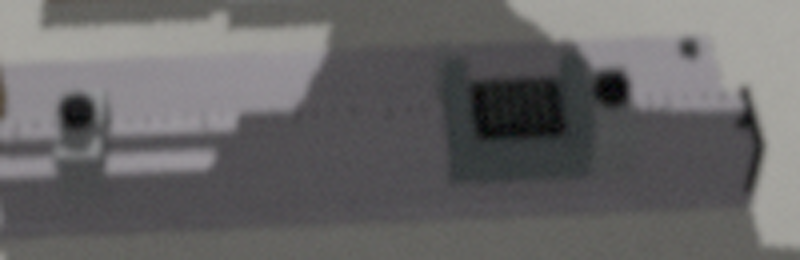

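View pics/top5.png

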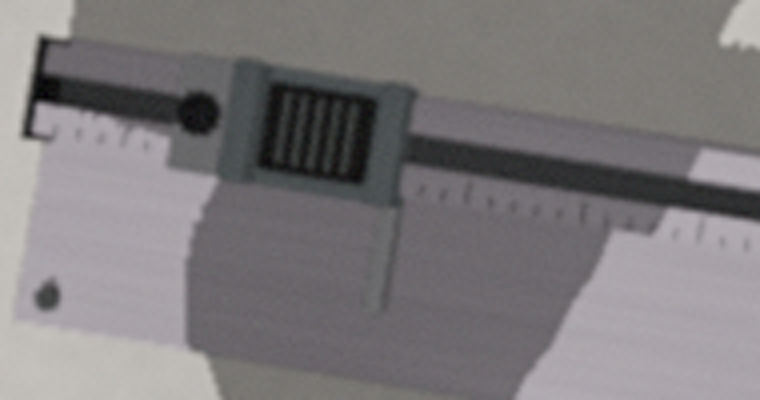

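View pics/top5full.png

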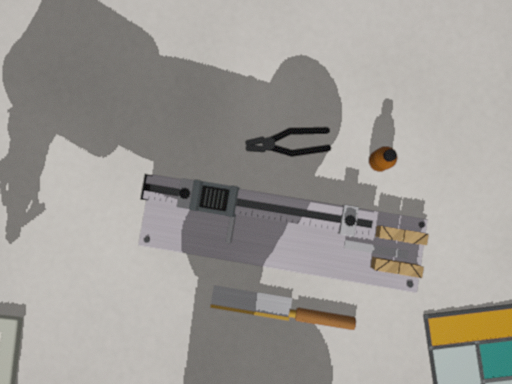

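```bash
python3 - <<'E'
from h import *
tp=[(272,85),(376,98),(362,184),(260,168)]
p=plane("top",tz(*np.mean(tp,0)),.0635); p0=plane("top",tz(597,179),.0635)
s=plane("top",tz(198,112),.076)
print(p,(p-p0)@u,(s-p)@u)
ps=plane("scene",sz(518,107),.0635); ss=plane("scene",sz(611,86),.076); print(ps,(ss-ps)@u)
E
python3 -m inch '{"gripper":[1,1],"linear":[[0,0.0,0],[0,0,0]],"twist":[[0,0,0],[0,0,0]]}'
```

```text
[0.55337586 0.0495911  0.0635    ] 0.11857484824521443 0.04882108005730243
[0.55573453 0.04840399 0.0635    ] 0.04742553309364126
time: 11.82
position: [0.2167, 0.4773, 0.2648]
orientation: [0.676, -0.22, 0.67, 0.216]
contact_force: [0.0, 0.0, 0.4]
gripper_width: -0.0
```

```bash
python3 -c "
from cell import ctrl
print(ctrl.close_job())"
```

```text
the job is handed in; nothing more can be done
None
```

The length stop now rests against the far collar with its thumb pad up, and the job was handed in at about 11.8 s of the 38 s allowed. No verdict came back, so this rests on my own checks.

**What I did:** With the gripper shut, I pressed the thumb pad about 4 mm down at roughly 9 N. Keeping it pressed, I moved along the fence. The stop rode along with the fingertip for about 118 mm and met the far collar. I then pushed slightly further to confirm contact, lifted straight off, and moved the arm clear.

**Last checks:**
- **Contact with the collar:** At the collar the force along the fence rose from about 1 N to 5–6 N and stayed there while the fingertip slipped a few millimetres on the pad.
- **Position:** The top view puts the pad 48.8 mm from the collar's screw, where 49 mm means touching. The scene view gives 47.4 mm, which disagrees by about 1.5 mm and is within its pixel and calibration error.
- **Collars and bystanders:** By eye in the pictures, both collars and the saw, nippers and bottle sit where they started. I did not check the length of came separately.
- **Forces:** The readings at the end of each move never exceeded about 11 N, and the reading after the arm withdrew was near zero.
- **Not measured:** I did not measure the pad's return height directly. I took it as sprung up because the fingers are clear of it and the pad looks up in the pictures.

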